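Click the offering carousel round to the teacup and half-open the smoke vent

TASK

Get the altar ready for the tea offering: turn the round offering carousel under the glass smoke guard by one click, in whichever direction brings the blue teacup to the red front mark, and set the vent lever on top of the glass to half open, pointing at the red mark midway between its two stops. Everything standing on the carousel must ride along upright, each on its own pad, and leave the bell and the fan base beside the stand alone.

Things in the scene. Friction and masses are not known exactly. Their poses are not given: they have to be found in the camera images.
- stand: Fixed stand. Foot: dark wood board 360 (x) x 380 (y) x 12 mm, with a red front mark. Origin: centre of the foot's underside; z up, -x is its front (towards the robot). Four brass posts, 14 mm thick, at x = -30 and +140 mm, y = -178 and +178 mm, carry a level glass smoke guard over the carousel.
- guard_edge (a point): Middle of the front edge of the glass smoke guard, underside. The pane lies 199 to 209 mm above the shelf and covers x = -130 to +163 mm, y = -188 to +188 mm of the stand frame (brass edging included). Below it all four sides are open; it hangs over the pegs, which are reached from the front with a tilted tool.
- carousel (a joint): Angle of the carousel (rad) about the vertical axis through the stand's origin, counter-clockwise from above positive, 0 at the start. Clicks in every 60 degrees (1.047 rad); past half way it snaps on by itself; peak torque 0.4 N m. Wooden disc, radius 142 mm, top 28 mm above the shelf; six 2 mm cork pads at 62 mm radius every 60 degrees, one at the front mark.
- peg_left (a point): Top centre of the carousel peg that at the start stands 30 degrees to the left (+y) of the front; turns with the carousel. Six such upright brass pegs, 14 mm in diameter, stand at 130 mm radius midway between the pads, from 28 to 74 mm above the shelf.
- peg_right (a point): Top centre of the carousel peg that at the start stands 30 degrees to the right (-y) of the front; turns with the carousel.
- hub (a point): Point on the carousel's axis, 30 mm above the shelf (top of the cork pads).
- front_station (a point): Fixed point over the front mark where the front pad's centre stands when the carousel is clicked in: 62 mm in front of the axis, 30 mm above the shelf.
- vent (a joint): Angle of the rotary smoke vent on top of the glass (rad) about its vertical axis, counter-clockwise positive: 0 closed (lever 45 degrees to the left, +y, of the stand's front direction), 1.571 fully open (45 degrees to the right), 0.785 half open (lever straight to the stand's front, at the red mark). It starts near closed and stays where it is left; it takes about 0.06 N m.
- vent_axis (a point): Point on the vent's axis on top of the glass, 212 mm above the shelf, 30 mm behind (+x of) the stand's origin.
- vent_grip (a point): Point to grip on the vent lever: centre line of its upright red grip, 16 mm in diameter, 220 to 262 mm above the shelf; this point is 248 mm above the shelf and 100 mm from the vent's axis.
- teacup: Blue ceramic teacup without handle, 56 mm in diameter at the rim, 46 mm high, standing loose on the cork pad one click to the left or to the right of the front. Origin: centre of its underside, z up.
- holder: Stainless steel incense stick holder, 48 mm wide foot, 34 mm high, with short red sticks to 89 mm, standing loose on the pad on the other side. Origin: centre of its underside.
- candle: White plastic LED candle, 38 mm in diameter, 48 mm high with its flame, standing loose on the front pad at the start. Origin: centre of its underside.
- bell: Yellow plastic bell with a black press button, 72 mm in diameter, 46 mm high, loose on the shelf left of the stand: leave it alone. Origin: centre of its underside.
- fan_base: Folded wooden fan base, 150 x 34 x 28 mm, loose on the shelf right of the stand: leave it alone. Origin: centre of its underside, x along its length.

How it is judged (in metres and radians):
At the end, for the whole second after the job is handed in: Carousel at rest one click (60 +-7 degrees) from its start, teacup within 22 mm of the front station; vent lever at rest at half open (+-8 degrees); teacup, holder and candle upright (within 11 degrees) on the carousel, holder and candle 40 to 84 mm from its axis ((value of joint carousel between 0.9272 and 1.1672 rad or value of joint carousel between -1.1672 and -0.9272 rad) and horizontal distance between teacup and front_station below 0.022 m and value of joint vent between 0.645 and 0.925 rad and velocity of joint carousel between -0.05 and 0.05 rad/s and velocity of joint vent between -0.05 and 0.05 rad/s and horizontal distance between holder and hub between 0.04 and 0.084 m and horizontal distance between candle and hub between 0.04 and 0.084 m and angle between each of teacup, holder, candle's own z axis and vertical below 0.2 rad and height (world z) of each of teacup, holder, candle above 0.024 m); the robot touches nothing.
It fails at once if the teacup, the incense holder or the candle is tipped by more than 30 degrees (angle between any of teacup, holder, candle's own z axis and vertical above 0.52 rad).
It fails at once if the bell or the fan base is moved by more than 20 mm (distance of any of bell, fan_base from where it was at the start of the episode above 0.02 m).
It fails at once if the carousel is turned by more than one click (over 85 degrees either way) (value of joint carousel above 1.48 rad or value of joint carousel below -1.48 rad).
It also fails if it takes over 51 s, if anything falls off the work surface, if the arm or the gripper's body presses on something with over 40 N, if the wrist force passes 120 N, or if a joint passes its speed limit or range.

ROBOT

A 6-joint arm with a two-finger parallel gripper is mounted at the origin on the work surface. World frame = base frame: x ahead of the robot, y to its left, z up, the work surface at z = 0. Lengths are in m, angles in degrees, forces in N, time in s.
With the tool pointing down it reaches from about 0.25 to 0.725 m from the base axis. Payload 9.7 kg.
Tool frame: the origin (TCP) lies between the finger pads; the fingertips stand 19 mm ahead of it and the grasp point (between the pads) is the TCP; z points along the fingers, y is the line along which they close (so a half turn about z gives the same grasp; the last joint's range is limited). The gripper opens to 85 mm and grips with 20 to 120 N. Pads are 22 mm wide; open, the fingers measure 114 mm over their backs; the gripper's body (76 mm by 85 mm) begins 54 mm behind the grasp point. The pads swing forward as they close: fully open they stand 13 mm farther back than shut.
Start: joints at [-67.609, 4.979, 10.078, 95.1, 0, 90], TCP at [0.21, -0.509, 0.25] pointing down, gripper open.
Joint ranges: [-179.16, 179.16], [-48.56, 103.87], [-65.8, 70.77], [-126.05, 130.52], [-82.76, 87.17], [-180, 180]. Speed limits (degrees/s): [127.2, 127.2, 147.25, 180, 180, 180].

INTERFACE

Orientations are given as [roll, pitch, yaw] about the fixed x, y, z axes, in that order (R = Rz(yaw) Ry(pitch) Rx(roll)).
In Python, from workcell import bot gives the robot as it stands. The module is installed in compiled form; this text tells all that it offers.
- The arm moves only by the shell command python3 -m crank 'ROWS' [OPENING] [FORCE]. ROWS is JSON, a list that holds one entry, the list of rows, each a list of 6 numbers: the shift along the world's x, y, z as a fraction of full scale, then the turn, a rotation vector about the world's x, y, z as a fraction of full scale. In form: [[[x, y, z, wx, wy, wz], ...]]. A call has 1 to 20 rows; each row shifts and turns the commanded pose from where the row before left it; what a row does not reach is not made up. Full scale, the value 1, is 20 mm for a shift and 0.12 rad for a turn. A row lasts 1/12 s, in which the tool goes at most 41.7 mm and 7.16 degrees, less where a joint would pass 70% of its speed; a pose out of reach is approached as far as the arm can. A call with a number of a shift or a turn outside -1 to 1 is refused whole. A call with a gripper value outside its range is refused whole. OPENING is the opening, from 0 (shut) to 1 (fully open), set as the call begins (- or left out, the last holds). The fingers move at their own pace and stop on an object; FORCE is the grip in N (left out, the last holds). Time passes only in rows, so rows that do not move let the fingers close. It gives the time, the measured TCP pose, the force, the opening and the grip force at its end, in the units of the state.
- bot.get_obs(): the state, without advancing time (a new reading comes with each control period).
- bot.camera(name): name is "side" or "top"; returns the picture (480x640x3 uint8, red, green, blue); there is no depth.
- bot.camera_model(name): a dict with "vertical_fov" (degrees; the focal length in pixels is half the picture's height over the tangent of half this angle, whatever the lens; pixels are square), "cx", "cy" (the principal point, pixels), "k1" (the pictures are not rectified: a ray, as slopes to the right and down, at radius r is drawn at 1 + k1 r^2 times it, then the intrinsics apply), "R" (3x3) and "t" (3): a world point X has camera coordinates R X + t. Camera axes: x right, y down, z forward; pixel columns grow to the right and rows downward; lengths in m; the calibration is good to about 2 mm. A picture is of the moment at which its call begins. camera_model takes no time and is no camera call.
- bot.job_done(): hands the job in; it is judged then, once.
The state is a dict: "time": time; "q": joint angles; "qd": joint speeds; "joint_efforts": joint torques, N m; "ee_pos": TCP position; "tcp_rot": TCP orientation; "wrist_force": force on the tool from outside, world axes, zero at the start; "torque": the same for the moment, N m; "opening": finger opening in m; "grasp_force": force on a finger pad.
Only numpy, scipy, OpenCV 4.12 (cv2) and the standard library are available. Lean on these libraries where they do the work, as an engineer would, in place of code of your own. Each camera call takes 0.05 s, during which the arm holds its last target. There are 200 camera calls.

## Working session

There is one attempt and no reset: what is moved stays moved. The work goes in short steps, Python scripts to look and compute and a shell command to move; the robot and the scene stay as the last step left them, time stands still between calls to the robot, and variables do not carry over. Pictures are saved under pics/ and viewed, at most 10 in all, crops included, and the job is handed in when it is done.

```bash
mkdir -p pics; python3 - <<'E'
from workcell import bot
import cv2
for n in("side","top"):
    cv2.imwrite(f"pics/{n}0.png",bot.camera(n)[:,:,::-1])
    m=bot.camera_model(n);print(n,m)
print(bot.get_obs())
E
```

```text
side {'vertical_fov': 55.793865999073454, 'cx': 321.14724655394446, 'cy': 246.5520927485875, 'k1': -0.060826531811296776, 'R': array([[ 0.96888001, -0.24628257,  0.02482775],
       [-0.11198412, -0.52556571, -0.8433506 ],
       [ 0.22075116,  0.81432523, -0.53678985]]), 't': array([-0.59362   ,  0.21662893,  0.76488018])}
top {'vertical_fov': 50.96393288772194, 'cx': 322.639693102636, 'cy': 236.44626015495922, 'k1': -0.08751443096099398, 'R': array([[ 0.00753148, -0.99953643,  0.02949923],
       [-0.98715779, -0.01213921, -0.15928633],
       [ 0.15957059, -0.02792073, -0.9867916 ]]), 't': array([-0.00216859,  0.62602881,  1.03083978])}
{'time': 0.1, 'q': array([-6.76102281e+01,  5.00977927e+00,  1.00379485e+01,  9.50986216e+01,
       -9.55967256e-04,  9.00007098e+01]), 'qd': array([ 0.04547704, -0.12598746,  0.00624683, -0.02295909, -0.03857881,
       -0.10457191]), 'joint_efforts': array([-8.16924021e-04, -5.21562767e+01,  4.65651512e+01,  1.59799063e-02,
        4.72796842e-07,  5.27387755e-06]), 'ee_pos': array([ 0.20942547, -0.5083735 ,  0.24962701]), 'tcp_rot': array([-1.79929548e+02,  9.56839277e-04,  2.23890633e+01]), 'wrist_force': array([-0.24577818,  0.3883167 ,  0.43468244]), 'torque': array([ 0.03012872, -0.02311551, -0.02737048]), 'grasp_force': 0.0, 'opening': 0.0850816426223229}
```

View pics/top0.png

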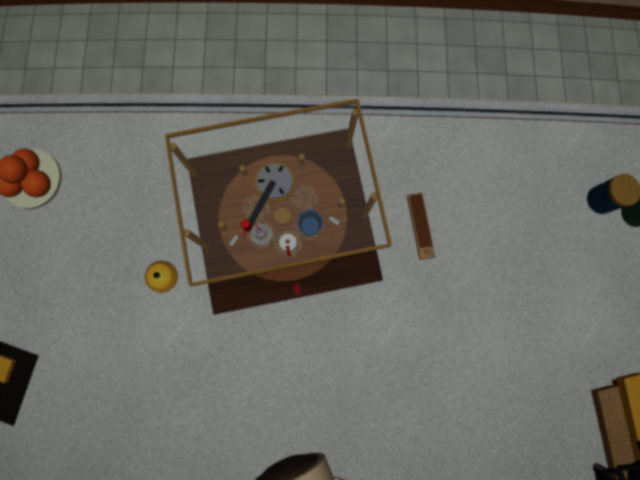

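View pics/side0.png

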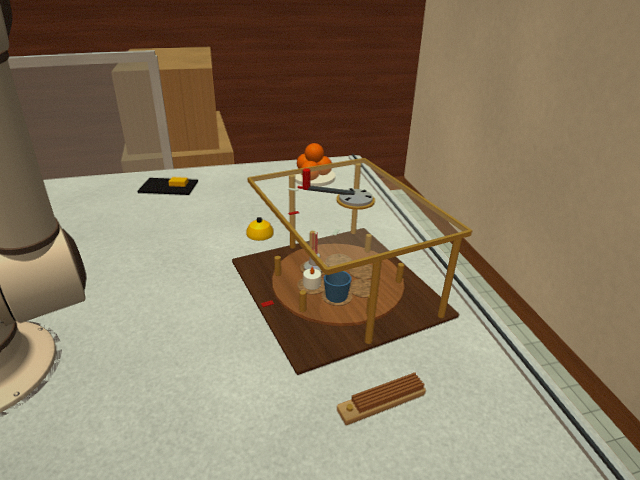

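The top view shows the stand yawed about 10°, with the front mark at (297,290) and the cup at (310,223), right of front. The carousel must therefore turn clockwise (negative). The lever grip is at (247,225), to the left. I'll fit the stand pose next.

```bash
cat > h.py <<'E'
import numpy as np
from workcell import bot
from scipy.optimize import least_squares
def proj(n,X):
    m=bot.camera_model(n);c=np.atleast_2d(X)@m["R"].T+m["t"];s=c[:,:2]/c[:,2:]
    s=s*(1+m["k1"]*(s**2).sum(1,keepdims=True));f=240/np.tan(np.radians(m["vertical_fov"]/2))
    return s*f+[m["cx"],m["cy"]]
def S(p,P):
    c,s=np.cos(p[2]),np.sin(p[2]);P=np.atleast_2d(P)
    return np.c_[p[0]+c*P[:,0]-s*P[:,1],p[1]+s*P[:,0]+c*P[:,1],P[:,2]]
E
python3 - <<'E'
from h import *
M=1e-3
d=[("top",[-180,190,12],[213,313]),("top",[-180,-190,12],[382,279]),("top",[-130,188,205],[190,284]),("top",[-130,-188,205],[390,245]),("top",[163,-188,205],[357,100]),("top",[163,188,205],[167,135]),
("side",[-180,-190,12],[298,373]),("side",[-180,190,12],[234,262]),("side",[180,-190,12],[457,313]),("side",[-130,188,205],[250,180]),("side",[-130,-188,205],[325,269]),("side",[163,-188,205],[469,233]),("side",[163,188,205],[363,160])]
r=lambda p:np.concatenate([proj(n,S(p,np.array(P)*M))[0]-u for n,P,u in d])
o=least_squares(r,[.5,0,-.2],loss="soft_l1");p=o.x;print(p,np.degrees(p[2]));print(r(p).reshape(-1,2).round(1))
np.save("p.npy",p)
# vent angle from the red grip's top (247,225)
g=lambda a:proj("top",S(p,[.03-.1*np.sin(a[0]+np.pi/4)*0+.1*np.cos(np.radians(135)+a[0]),.1*np.sin(np.radians(135)+a[0]),.258]))[0]-[247,225]
a=least_squares(g,[.1]);print("vent",a.x,a.fun)
import itertools
w=lambda P:S(p,np.array(P))[0].round(4)
for t in(210,195,180,165,150):print("peg",t,w([.13*np.cos(np.radians(t)),.13*np.sin(np.radians(t)),.074]))
for v in(0,a.x[0],.26,.52,.785):print("vent",v,w([.03+.1*np.cos(np.radians(135)+v),.1*np.sin(np.radians(135)+v),.248]))
for t in (150,210): print(proj("top",w([.13*np.cos(np.radians(t)),.13*np.sin(np.radians(t)),.074])),proj("side",w([.13*np.cos(np.radians(t)),.13*np.sin(np.radians(t)),.074])))
import cv2
cv2.imwrite("pics/c.png",cv2.resize(cv2.imread("pics/side0.png")[150:350,230:480],None,fx=3,fy=3,interpolation=2))
E
```

```text
[0.67387893 0.09322811 0.21006955] 12.03609868463955
[[-0.9  1.3]
 [ 0.6  0.6]
 [-1.5  1.9]
 [ 1.1  0.4]
 [ 0.2 -1.4]
 [-2.5 -0.6]
 [-0.6 -0.8]
 [-2.3 -3.3]
 [ 3.7  0.7]
 [-2.6 -0.7]
 [ 1.5  3.9]
 [ 4.3 -0. ]
 [ 1.6 -0.5]]
vent [0.15232234] [ 0.30184162 -0.65395756]
peg 210 [0.5773 0.0062 0.074 ]
peg 195 [0.5581 0.0341 0.074 ]
peg 180 [0.5467 0.0661 0.074 ]
peg 165 [0.5441 0.0999 0.074 ]
peg 150 [0.5502 0.1333 0.074 ]
vent 0 [0.6193 0.1539 0.248 ]
vent 0.1523223426628844 [0.612  0.1405 0.248 ]
vent 0.26 [0.6081 0.1305 0.248 ]
vent 0.52 [0.6034 0.105  0.248 ]
vent 0.785 [0.6054 0.0787 0.248 ]
[[260.35939656 269.97438123]] [[277.72895571 257.24814366]]
[[321.75964095 257.68441329]] [[303.20117329 292.14402743]]
```

View pics/c.png

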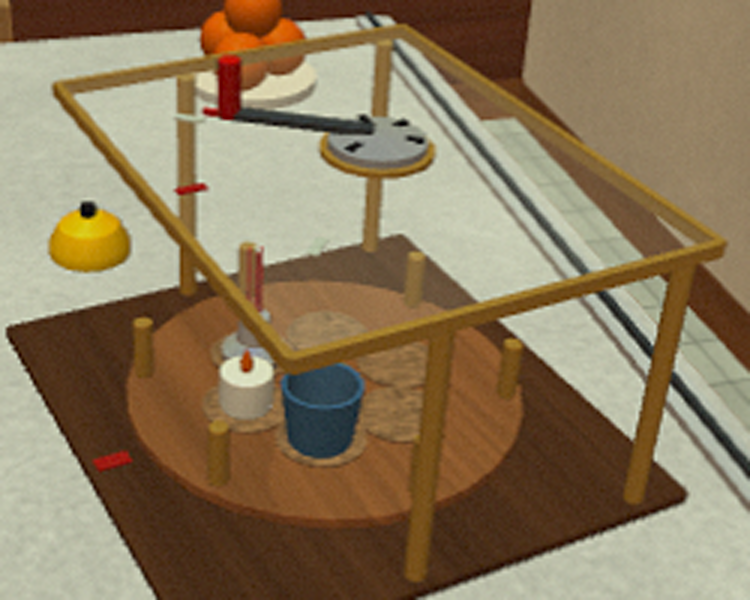

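The crop shows the right peg's top at (302.7,291.3) and the left peg's at (277.3,257.3) in full-picture pixels. Both are within 1 px of the fit, so the pose is good. Now I approach with a 45° tilt.

```bash
python3 -m crank '[[[0.45,1,0,0,0,-0.76],[0.45,1,0,0,0,-0.76],[0.45,1,0,0.195,-0.915,0],[0.45,1,0,0.195,-0.915,0],[0.45,1,0,0.195,-0.915,0],[0.45,1,0,0.195,-0.915,0],[0.45,1,0,0.195,-0.915,0],[0.45,1,0,0.195,-0.915,0],[0.45,1,0,0.195,-0.915,0],[0.45,1,0,0,0,0],[0.45,1,0,0,0,0],[0.45,1,0,0,0,0],[0.45,1,0,0,0,0],[0.45,1,0,0,0,0],[0.45,1,0,0,0,0],[0.45,1,0,0,0,0],[0.45,1,0,0,0,0],[0.45,1,0,0,0,0],[0.45,1,0,0,0,0],[0,0,0,0,0,0]]]' 0.45
```

```text
time: 1.77
ee_pos: [0.3838, -0.13, 0.2502]
tcp_rot: [-179.5, -44.8, 12.0]
wrist_force: [0.7, -0.2, -0.6]
opening: 0.0384
grasp_force: 0.0
```

```bash
python3 -m crank '[[[0.28,0.53,-0.94,0,0,0],[0.28,0.53,-0.94,0,0,0],[0.28,0.53,-0.94,0,0,0],[0.28,0.53,-0.94,0,0,0],[0.28,0.53,-0.94,0,0,0],[0.28,0.53,-0.94,0,0,0],[0.28,0.53,-0.94,0,0,0],[0.28,0.53,-0.94,0,0,0],[0.28,0.53,-0.94,0,0,0],[0.28,0.53,-0.94,0,0,0],[0,0,0,0,0,0],[0,0,0,0,0,0]]]'
```

```text
time: 2.77
ee_pos: [0.4574, -0.0469, 0.0659]
tcp_rot: [-178.2, -43.7, 12.0]
wrist_force: [0.5, 0.4, 0.3]
opening: 0.0383
grasp_force: 0.0
```

```bash
python3 -m crank '[[[-0.1,0.44,0,0,0,0],[-0.1,0.44,0,0,0,0],[-0.1,0.44,-0.05,0,0,0],[0,0,0,0,0,0],[0.5,0.1,0,0,0,0],[0.5,0.1,0,0,0,0],[0.5,0.1,0,0,0,0],[0.5,0.1,0,0,0,0],[0.5,0.1,0,0,0,0],[0.5,0.1,0,0,0,0],[0,0,0,0,0,0],[0,0,0,0,0,0]]]'; python3 - <<'E'
from workcell import bot
print(bot.get_obs()["q"].round(1))
E
```

```text
time: 3.77
ee_pos: [0.5209, -0.0125, 0.065]
tcp_rot: [-178.0, -43.4, 12.0]
wrist_force: [-0.1, -0.7, 0.3]
opening: 0.0385
grasp_force: 0.0
[ -9.8 -36.2 -54.8  30.7  16.7 163.6]
```

```bash
python3 -m crank '[[[0.2,0.3,0,0,0,0],[0.5,0.12,0,0,0,0],[0.5,0.12,0,0,0,0],[0.5,0.12,0,0,0,0],[0.5,0.12,-0.05,0,0,0],[0.5,0.12,-0.05,0,0,0],[0,0,0,0,0,0],[0,0,0,0,0,0]]]'; python3 - <<'E'
from workcell import bot
import cv2
cv2.imwrite("pics/s1.png",cv2.resize(bot.camera("side")[150:350,230:480,::-1],None,fx=3,fy=3,interpolation=2))
E
```

```text
time: 4.43
ee_pos: [0.5745, 0.006, 0.0626]
tcp_rot: [-177.9, -43.4, 12.0]
wrist_force: [-0.4, -0.6, -0.1]
opening: 0.0381
grasp_force: 0.0
```

View pics/s1.png

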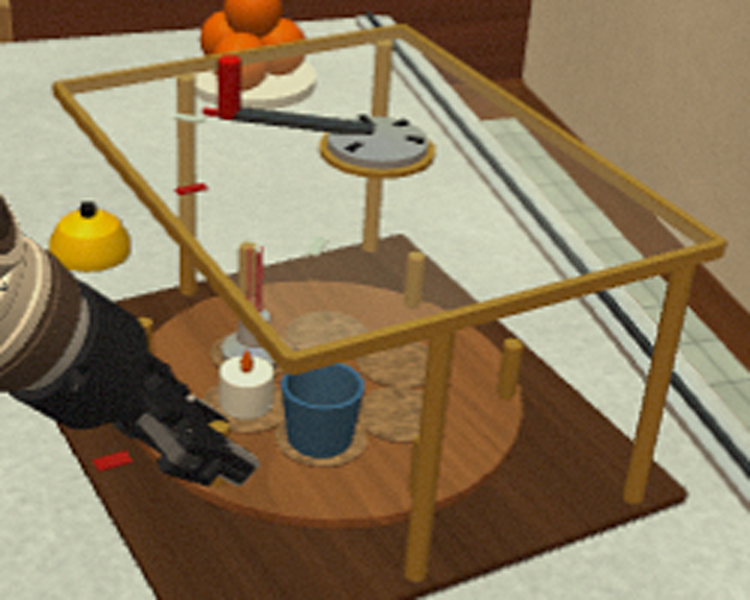

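The side view shows the peg's top at (218,427) between the fingers, with the cup and candle clear. Now I follow the arc.

```bash
python3 -m crank '[[[-0.07,0.1,0,0,0,0],[-0.14,0.2,0,0,0,0],[-0.14,0.2,0,0,0,0],[-0.14,0.2,0,0,0,0],[-0.14,0.2,0,0,0,0],[-0.14,0.2,0,0,0,0],[-0.14,0.2,0,0,0,0],[-0.07,0.1,0,0,0,0],[-0.08,0.23,0,0,0,0],[-0.08,0.23,0,0,0,0],[-0.08,0.23,0,0,0,0],[-0.08,0.23,0,0,0,0],[-0.08,0.23,0,0,0,0]]]'
```

```text
time: 5.57
ee_pos: [0.5471, 0.057, 0.0627]
tcp_rot: [-178.0, -43.4, 11.9]
wrist_force: [-1.9, -3.9, 0.6]
opening: 0.0386
grasp_force: 1.9
```

```bash
python3 -m crank '[[[-0.06,0.23,0,0,0,0],[-0.05,0.23,0,0,0,0],[-0.02,0.24,0,0,0,0],[-0.02,0.24,0,0,0,0],[-0.02,0.24,0,0,0,0],[-0.02,0.24,0,0,0,0],[0,0.24,0,0,0,0],[0,0.24,0,0,0,0],[0,0.24,0,0,0,0],[0.05,0.24,0,0,0,0],[0.05,0.24,0,0,0,0],[0.05,0.24,0,0,0,0],[0.05,0.24,0,0,0,0],[0.05,0.24,0,0,0,0],[0.05,0.24,0,0,0,0],[0.03,0.15,0,0,0,0],[0,0,0,0,0,0],[0,0,0,0,0,0],[0,0,0,0,0,0]]]'; python3 - <<'E'
from workcell import bot
import cv2
cv2.imwrite("pics/s2.png",cv2.resize(bot.camera("side")[150:350,230:480,::-1],None,fx=3,fy=3,interpolation=2))
E
```

```text
time: 7.15
ee_pos: [0.5506, 0.1284, 0.0626]
tcp_rot: [-178.1, -43.4, 12.3]
wrist_force: [0.2, 0.1, -0.4]
opening: 0.0385
grasp_force: 0.0
```

View pics/s2.png

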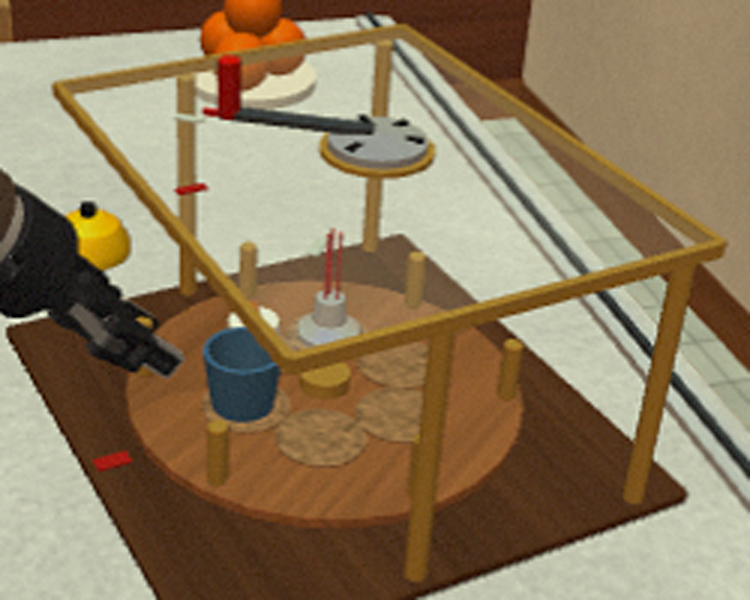

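The side view shows the carousel clicked in: the cup is at the front, the candle is at left-front, the holder is at the back, and all are upright. I'll retract, rise, and straddle the vent grip with the same tilt.

```bash
python3 -m crank '[[[-0.6,-0.13,0,0,0,0],[-0.9,-0.19,0,0,0,0],[-0.9,-0.19,0,0,0,0],[-0.9,-0.19,0,0,0,0],[-0.9,-0.19,0,0,0,0],[-0.9,-0.19,0,0,0,0],[-0.3,-0.06,0.5,0,0,0],[0,0,1,0,0,0],[0,0,1,0,0,0],[0,0,1,0,0,0],[0,0,1,0,0,0],[0,0,1,0,0,0],[0,0,1,0,0,0],[0,0,1,0,0,0],[0,0,1,0,0,0],[0,0,1,0,0,0],[0,0,0.3,0,0,0],[0,0,0,0,0,0],[0,0,0,0,0,0]]]'
```

```text
time: 8.78
ee_pos: [0.4687, 0.1114, 0.2555]
tcp_rot: [-178.1, -42.4, 12.3]
wrist_force: [-0.4, 0.3, 0.1]
opening: 0.0387
grasp_force: 0.0
```

```bash
python3 -m crank '[[[0.7,0.14,0,0,0,0],[0.7,0.14,0,0,0,0],[0.7,0.14,0,0,0,0],[0.7,0.14,0,0,0,0],[0.7,0.14,0,0,0,0],[0.7,0.14,-0.1,0,0,0],[0.5,0.1,-0.1,0,0,0],[0.5,0.1,-0.1,0,0,0],[0.5,0.1,0,0,0,0],[0.5,0.1,0,0,0,0],[0.5,0.1,0,0,0,0],[0.5,0.1,0,0,0,0],[0,0,0,0,0,0],[0,0,0,0,0,0]]]'; python3 - <<'E'
from workcell import bot
import cv2
cv2.imwrite("pics/s3.png",cv2.resize(bot.camera("side")[100:300,230:480,::-1],None,fx=3,fy=3,interpolation=2))
E
```

```text
time: 9.95
ee_pos: [0.612, 0.1401, 0.2473]
tcp_rot: [-178.1, -42.2, 12.3]
wrist_force: [0.7, -0.2, -0.6]
opening: 0.0384
grasp_force: 0.0
```

View pics/s3.png

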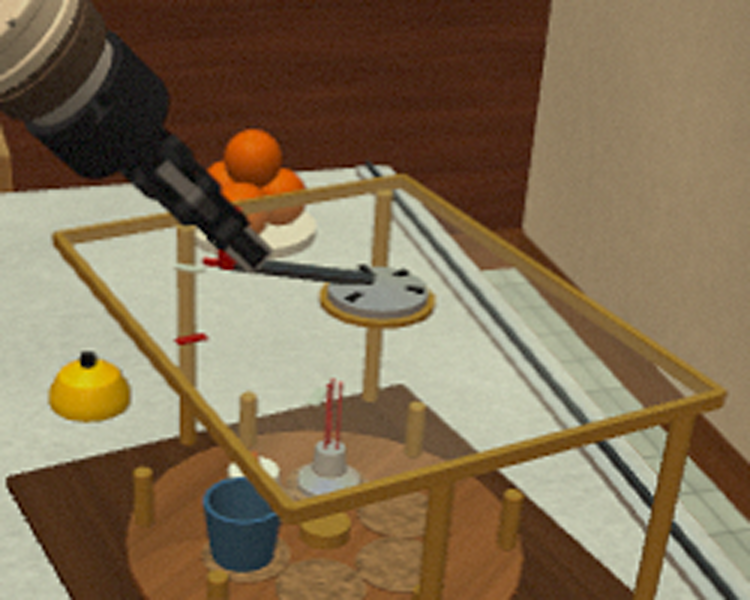

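The side view shows the fingers around the red grip at (235,260). Now I swing it to half open, then close to centre it.

```bash
python3 -m crank '[[[-0.1,-0.25,0,0,0,0],[-0.1,-0.25,0,0,0,0],[-0.05,-0.25,0,0,0,0],[-0.05,-0.25,0,0,0,0],[-0.05,-0.25,0,0,0,0],[-0.05,-0.26,0,0,0,0],[-0.05,-0.26,0,0,0,0],[0.02,-0.26,0,0,0,0],[0.02,-0.26,0,0,0,0],[0.02,-0.26,0,0,0,0],[0.02,-0.26,0,0,0,0],[0.02,-0.26,0,0,0,0],[0,0,0,0,0,0],[0,0,0,0,0,0]]]'; python3 -m crank '[[[0,0,0,0,0,0],[0,0,0,0,0,0],[0,0,0,0,0,0],[0,0,0,0,0,0],[0,0,0,0,0,0],[0,0,0,0,0,0]]]' 0.1 20
```

```text
time: 11.17
ee_pos: [0.6056, 0.0783, 0.2491]
tcp_rot: [-178.1, -42.3, 12.3]
wrist_force: [-0.6, 0.2, 0.8]
opening: 0.0389
grasp_force: 0.0
time: 11.67
ee_pos: [0.6055, 0.0789, 0.2492]
tcp_rot: [-178.1, -42.3, 12.3]
wrist_force: [-2.4, 1.0, 1.4]
opening: 0.0154
grasp_force: 19.5
```

Gripped (15.4 mm opening) at the half-open position. I'll open, retreat and check.

```bash
python3 -m crank '[[[0,0,0,0,0,0],[0,0,0,0,0,0],[0,0,0,0,0,0],[0,0,0,0,0,0],[0,0,0,0,0,0],[-0.4,-0.08,0,0,0,0],[-0.8,-0.17,0.1,0,0,0],[-0.8,-0.17,0.2,0,0,0],[-0.8,-0.17,0.2,0,0,0],[-0.8,-0.17,0.2,0,0,0],[-0.8,-0.17,0.2,0,0,0],[-0.8,-0.17,0.2,0,0,0],[-0.8,-0.17,0.2,0,0,0],[-0.8,-0.17,0.2,0,0,0],[-0.8,-0.17,0.2,0,0,0],[0,0,0,0,0,0],[0,0,0,0,0,0],[0,0,0,0,0,0]]]' 0.5; python3 - <<'E'
from h import *
import cv2
p=np.load("p.npy")
print("expect",proj("top",S(p,[-.07,0,.26])),proj("side",S(p,[-.07,0,.26])))
a=bot.camera("top")[90:330,150:440,::-1];b=bot.camera("side")[130:370,220:480,::-1]
cv2.imwrite("pics/f.png",cv2.resize(np.hstack([a,b]),None,fx=1.45,fy=2,interpolation=2))
E
```

```text
time: 13.17
ee_pos: [0.4537, 0.0466, 0.2832]
tcp_rot: [-178.1, -42.4, 12.3]
wrist_force: [0.3, -0.8, 0.3]
opening: 0.0427
grasp_force: 0.0
expect [[282.93307964 228.34487237]] [[310.16895491 185.05826055]]
```

View pics/f.png

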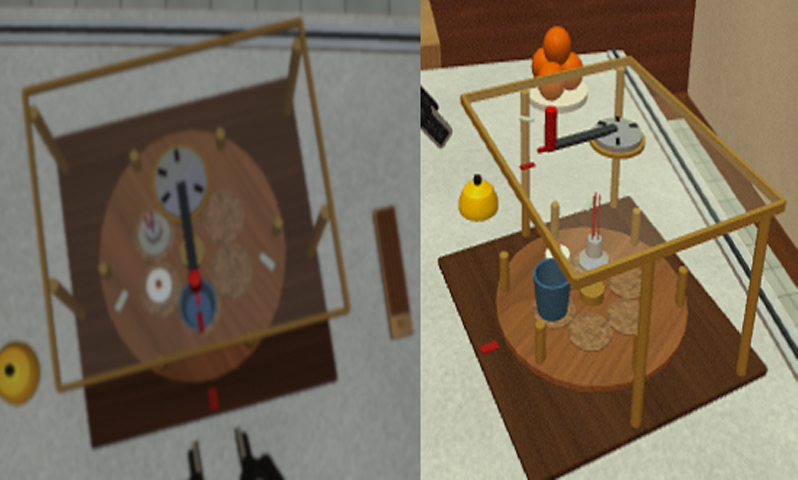

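The lever points at the red mark: its grip is at (195,280) in the picture, close to the expected pixel, and the mark is at (200,320). The cup is at the front, all three objects are upright on their pads, and the bell and fan base haven't moved.

```bash
python3 -c "
from workcell import bot
print(bot.job_done())"
```

```text
the job is handed in; nothing more can be done
None
```

I turned the carousel one click clockwise so the blue teacup stands at the front mark, set the vent lever to half open, and handed the job in; the last pictures showed everything upright on its pads and the bell and fan base unmoved, but no verdict came back.

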